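Find the worn hinge by feel and collar it

TASK

One of the three lever stands has a worn hinge. Working from the robot's left-hand stand to its right-hand one, gently push (do not grip) every lever first to the robot's left and then to its right, each time until you feel it stop, never pushing a stand harder than 20 N. Then slide the steel collar down over the lever that has too much play, so that it sits flat on that stand's cheeks as the reject mark, with the lever still leaning at its right-hand stop to show its play; leave the nuts and the wrench alone.

Things in the scene. Friction and masses are not known exactly. Their poses are not given: they have to be found in the camera images.
- stand_a: one of three look-alike hinge stands fixed to the bench: grey base 110 x 80 x 12 mm (x,y,z), two grey cheeks 18 mm thick, x 12 to 30 mm either side of the middle, 44 mm wide in y, flat tops at 66 mm. Origin: under the base's centre, on the bench, z up. Hinge pin along x at 50 mm height: the lever rocks only along y, which points to the robot's left, up to 20 degrees askew. Letters mean nothing
- tip_a (a point): top centre of stand_a's lever, an upright steel bar, 20 mm diameter, top 132 mm above the bench, 82 mm above the pin. Friction (1 N at the tip) keeps it where it is left. A sound hinge lets the tip go 1 mm either way to a hard stop, the worn one 11 mm; it starts near the middle and looks the same. Press it with 4 to 8 N. Stands are left (world y > 100 mm), middle, right (y < -100 mm)
- stand_b: one of three look-alike hinge stands fixed to the bench: grey base 110 x 80 x 12 mm (x,y,z), two grey cheeks 18 mm thick, x 12 to 30 mm either side of the middle, 44 mm wide in y, flat tops at 66 mm. Origin: under the base's centre, on the bench, z up. Hinge pin along x at 50 mm height: the lever rocks only along y, which points to the robot's left, up to 20 degrees askew. Letters mean nothing
- tip_b (a point): top centre of stand_b's lever, an upright steel bar, 20 mm diameter, top 132 mm above the bench, 82 mm above the pin. Friction (1 N at the tip) keeps it where it is left. A sound hinge lets the tip go 1 mm either way to a hard stop, the worn one 11 mm; it starts near the middle and looks the same. Press it with 4 to 8 N. Stands are left (world y > 100 mm), middle, right (y < -100 mm)
- stand_c: one of three look-alike hinge stands fixed to the bench: grey base 110 x 80 x 12 mm (x,y,z), two grey cheeks 18 mm thick, x 12 to 30 mm either side of the middle, 44 mm wide in y, flat tops at 66 mm. Origin: under the base's centre, on the bench, z up. Hinge pin along x at 50 mm height: the lever rocks only along y, which points to the robot's left, up to 20 degrees askew. Letters mean nothing
- tip_c (a point): top centre of stand_c's lever, an upright steel bar, 20 mm diameter, top 132 mm above the bench, 82 mm above the pin. Friction (1 N at the tip) keeps it where it is left. A sound hinge lets the tip go 1 mm either way to a hard stop, the worn one 11 mm; it starts near the middle and looks the same. Press it with 4 to 8 N. Stands are left (world y > 100 mm), middle, right (y < -100 mm)
- collar: loose plain steel collar (the reject marker), a ring 58 mm outside diameter, 38 mm bore, 30 mm high, about 0.25 kg, standing flat on the bench on the robot's side of the stands; origin: centre of its underside, z up. Over a lever it comes to rest on the flat tops of the two cheeks, its underside 66 mm above the bench
- nut_1: loose domed steel nut, foot 44 mm diameter, 36 mm high, origin under its centre; a bystander to the left
- nut_2: loose domed steel nut, foot 44 mm diameter, 36 mm high, origin under its centre; a bystander to the left
- wrench: loose steel wrench lying on the bench to the right, about 200 mm long; a bystander
There are look-alikes about, which are no part of the job. Leave any purple, red or yellow look-alike of the collar alone.

How it is judged:
By the outcome, as a careful person would: the job done as asked, in the order asked, and still so for the second after the job is handed in, with the robot touching nothing.
It also fails if it takes over 69 s, if anything falls off the work surface, if the arm or the gripper's body presses on something with over 40 N, if the wrist force passes 120 N, or if a joint passes its speed limit or range.

ROBOT

A 6-joint arm with a two-finger parallel gripper is mounted at the origin on the work surface. World frame = base frame: x ahead of the robot, y to its left, z up, the work surface at z = 0. Lengths are in m, angles in rad, forces in N, time in s.
With the tool pointing down it reaches from about 0.3 to 0.875 m from the base axis. Payload 6.4 kg.
Tool frame: the origin (TCP) lies on the centre line of the jaws, within the pads' length; the fingertips stand 25 mm ahead of it and the grasp point (between the pads) lies 6 mm ahead of it (env.finger_overhang is the distance from the TCP to the fingertips, in m); z points along the fingers, y is the line along which they close (so a half turn about z gives the same grasp; the last joint's range is limited). The gripper opens to 85 mm and grips with 20 to 120 N. Pads are 22 mm wide; open, the fingers measure 114 mm over their backs; the gripper's body (76 mm by 85 mm) begins 54 mm behind the grasp point. The pads swing forward as they close: fully open they stand 13 mm farther back than shut.
Start: joints at [0.945, 0.181, 1.607, -0, 1.354, -0.206], TCP at [0.234, 0.525, 0.256] pointing down, gripper open.
Joint ranges: [-2.99, 2.99], [-0.89, 2.07], [0.3, 2.58], [-1.14, 4.28], [0, 2.63], [-3.12, 3.12]. Speed limits (rad/s): [2.57, 2.57, 3.01, 3.14, 3.14, 3.14].

INTERFACE

Orientations are given as a unit quaternion [w, x, y, z].
In Python, from bench import env, set_gripper, planner, optics, finder gives the robot as it stands. The module is installed in compiled form; this text tells all that it offers. Calls block until the motion is done:
- env.movep(position, orientation): joint-space move of the TCP to a pose.
- env.servo_line(position, ori=None, rate=0.15, threshold=None): straight line of the TCP; ori=None keeps the orientation; rate is the mean speed in m/s. With threshold (N) it stops when the force on the tool has changed by that much, and returns True; else False.
- env.set_joints(angles): joint-space move.
- set_gripper(opening): opening from 0.0 (shut) to 1.0 (fully open); the grip force is fixed at half the most; returns when the fingers have stopped.
- env.pause(seconds).
- planner.ik(position, orientation): joint angles nearest the present ones, or None.
- env.observe(): the state.
- optics.get_image(name): name is "scene" or "top" or "wrist"; returns the picture (480x640x3 uint8, red, green, blue); there is no depth.
- optics.camera_model(name): a dict with "intrinsics" (3x3 intrinsics, pixels), "xyz" and "orientation" of the camera in the world; the wrist camera has in their place "mount" (4x4, takes a point from camera to tool coordinates, whose origin is the TCP and whose axes are the flange's). Camera axes: x right, y down, z forward; pixel columns grow to the right and rows downward; lengths in m; the calibration is good to about 2 mm. A picture is of the moment at which its call begins: read the wrist's pose just before it. camera_model takes no time and is no camera call.
A pose or a line that the arm cannot do raises env.MotionError and nothing moves.
- env.finish_job(): hands the job in; it is judged then, once.
Trained networks look in the newest picture that a camera, given by its name, has taken for a name from the list of things; names that differ only in an ending like _2 or _b are one class to them, and where a whole thing is asked for, a point or a joint stands for the part that bears it (a point fixed in the world has none). Each returns a list of dicts, best first, with "conf" (0 to 1); they miss things now and then, are a little off and sometimes report something else, mostly with a low value. They report only what shows in the picture. A call takes as long as a camera call. They do not tell look-alikes from the thing itself.
- finder.boxes_of(camera, name): "extent" ([left, top, right, bottom] in pixels, round what is visible of it).
- finder.trace(camera, name): "region" (480x640 bool, what is visible of it) and "extent" ([left, top, right, bottom] in pixels, round what is visible of it).
- finder.mark_of(camera, name): "at" ([column, row] in pixels: a listed point, or the origin of a listed thing).
The state is a dict: "time": time; "qpos": joint angles; "joint_vel": joint speeds; "joint_efforts": joint torques, N m; "position": TCP position; "eef_rot": TCP orientation; "ft_force": force on the tool from outside, world axes, zero at the start; "wrist_torque": the same for the moment, N m; "width": opening from 0.0 (shut) to 1.0 (fully open); "grip_force": force on a finger pad.
Only numpy, scipy, OpenCV 4.12 (cv2) and the standard library are available. Lean on these libraries where they do the work, as an engineer would, in place of code of your own. Each camera call takes 0.05 s, during which the arm holds its last target. There are 200 camera calls.

## Working session

There is one attempt and no reset: what is moved stays moved. The work goes in short steps, each a Python script; the robot and the scene stay as the last script left them, time stands still between calls to the robot, and variables do not carry over. Pictures are saved under pics/ and viewed, at most 10 in all, crops included, and the job is handed in when it is done.

```bash
mkdir -p pics; cat > h.py <<'E'
import numpy as np, cv2
from scipy.spatial.transform import Rotation as R
from bench import env, set_gripper, planner, optics, finder
def q2R(q): return R.from_quat([q[1],q[2],q[3],q[0]])
def cam(name):
    m=optics.camera_model(name); K=np.array(m["intrinsics"])
    if "mount" in m:
        s=env.observe(); T=np.eye(4); T[:3,:3]=q2R(s["eef_rot"]).as_matrix(); T[:3,3]=s["position"]
        T=T@np.array(m["mount"]); return K,T[:3,:3],T[:3,3]
    return K,q2R(m["orientation"]).as_matrix(),np.array(m["xyz"])
def atz(c,px,z):
    K,Rm,t=c; d=Rm@np.linalg.inv(K)@np.array([px[0],px[1],1.]); return t+d*(z-t[2])/d[2]
def proj(c,P):
    K,Rm,t=c; p=K@(Rm.T@(np.array(P)-t)); return p[:2]/p[2]
def save(name,im): cv2.imwrite(f"pics/{name}.png",cv2.cvtColor(im,cv2.COLOR_RGB2BGR))
def down(yaw):
    "tool z down; tool y (closing) axis at angle yaw from world y"
    y=np.array([-np.sin(yaw),np.cos(yaw),0]); z=np.array([0,0,-1.]); x=np.cross(y,z)
    q=R.from_matrix(np.c_[x,y,z]).as_quat(); return [q[3],q[0],q[1],q[2]]
E
python3 - <<'E'
from h import *
s=env.observe(); print(s["time"],s["position"],s["eef_rot"],s["ft_force"],env.finger_overhang)
for n in ("scene","top"):
    c=cam(n); save(n,optics.get_image(n)); print(n,c[2].round(3),c[1][:,2].round(2))
    for k,z in (("stand_a",0),("tip_a",.132),("collar",0),("nut_1",0),("wrench",0)):
        for d in finder.mark_of(n,k): print(k,round(d["conf"],2),np.round(d["at"]),atz(c,d["at"],z).round(4))
E
```

```text
0.0 [0.23404459 0.52465457 0.25537498] [-3.49517576e-04  2.08377199e-01  9.78048140e-01 -8.10872860e-04] [ 1.01204177 -1.18414318 -0.18726576] 0.025
scene [0.97  0.573 0.795] [-0.46 -0.54 -0.7 ]
stand_a 0.9 [347. 336.] [0.6023 0.2137 0.    ]
stand_a 0.76 [234. 236.] [ 0.609  -0.2087  0.    ]
stand_a 0.63 [276. 290.] [0.6373 0.0144 0.    ]
tip_a 0.75 [347. 298.] [0.6052 0.213  0.132 ]
tip_a 0.6 [229. 199.] [ 0.6054 -0.1959  0.132 ]
tip_a 0.5 [270. 252.] [0.6393 0.0158 0.132 ]
collar 0.95 [376. 291.] [0.469  0.1714 0.    ]
collar 0.82 [383. 244.] [0.3442 0.0791 0.    ]
collar 0.71 [307. 243.] [ 0.4839 -0.0575  0.    ]
collar 0.64 [351. 262.] [0.4466 0.0683 0.    ]
nut_1 0.95 [448. 336.] [0.4451 0.3569 0.    ]
nut_1 0.71 [444. 374.] [0.5235 0.4052 0.    ]
nut_1 0.23 [344. 335.] [0.6051 0.2072 0.    ]
wrench 0.69 [245. 184.] [ 0.4611 -0.3731  0.    ]
top [0.286 0.002 1.295] [ 0.16  0.03 -0.99]
stand_a 0.81 [241. 192.] [0.6068 0.2238 0.    ]
stand_a 0.69 [323. 177.] [0.6446 0.0173 0.    ]
stand_a 0.68 [416. 194.] [ 0.6007 -0.2109  0.    ]
tip_a 0.69 [320. 165.] [0.6364 0.0228 0.132 ]
tip_a 0.51 [236. 177.] [0.6101 0.2124 0.132 ]
tip_a 0.5 [428. 179.] [ 0.6032 -0.2167  0.132 ]
collar 0.74 [350. 242.] [ 0.4805 -0.0474  0.    ]
collar 0.7 [298. 293.] [0.3559 0.0767 0.    ]
collar 0.67 [264. 244.] [0.4752 0.1622 0.    ]
collar 0.64 [307. 253.] [0.4543 0.0556 0.    ]
collar 0.6 [416. 196.] [ 0.5979 -0.2118  0.    ]
collar 0.16 [235. 179.] [0.6404 0.2402 0.    ]
nut_1 0.68 [168. 220.] [0.5361 0.4026 0.    ]
nut_1 0.64 [185. 256.] [0.4444 0.3555 0.    ]
wrench 0.89 [479. 248.] [ 0.4673 -0.3604  0.    ]
```

View pics/scene.png

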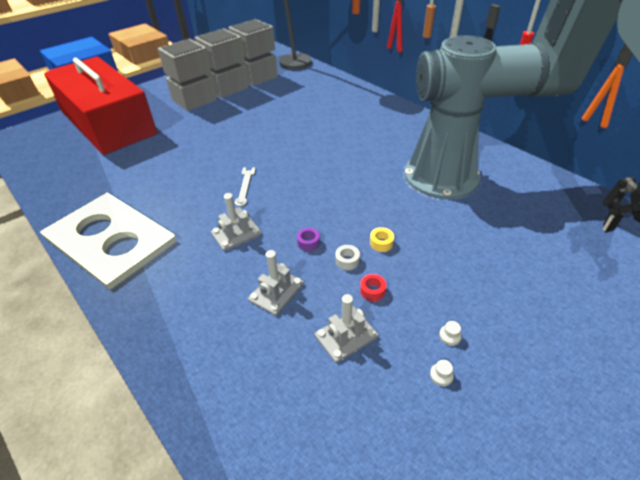

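View pics/top.png

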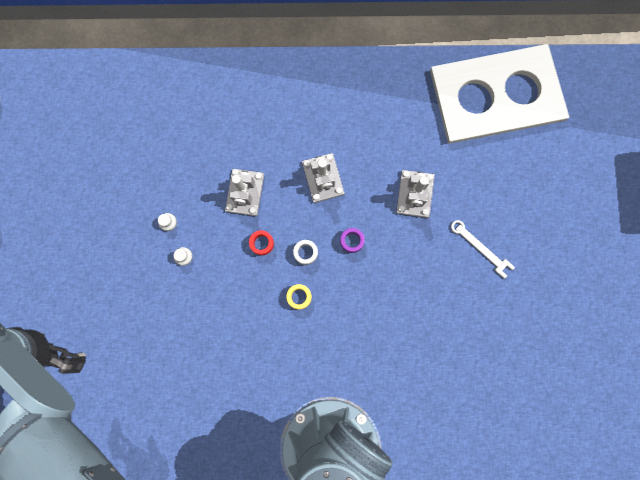

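The scene view shows four rings: yellow (382,240), red (373,287), purple (308,240) and plain grey-white (348,258). In the top view the plain one is at (306,252), so it is the steel collar, at about (0.45, 0.06). The stands are at scene (347,336), (276,290) and (234,236). Next I'll look at each of these from close by with the wrist camera.

```bash
python3 - <<'E'
from h import *
m=np.array(optics.camera_model("wrist")["mount"]); print(m.round(3))
import pickle
# aim so that target projects near image centre: iterate on TCP xy
tg={"L":(.607,.214,.07),"M":(.639,.017,.07),"R":(.604,-.207,.07),"C":(.450,.062,.015)}
q=down(0); Rt=q2R(q).as_matrix(); tiles=[]; data={}
for k,P in tg.items():
    T=Rt@m[:3,:3]; o=Rt@m[:3,3]; d=T[:,2]
    z=.30; s=(P[2]-z-o[2])/d[2]; tcp=np.array(P)-o-d*s; tcp[2]=z
    try: env.movep(tcp,q)
    except env.MotionError as e: print(k,tcp,e); continue
    env.pause(.2); c=cam("wrist"); im=optics.get_image("wrist"); data[k]=(c,im); tiles.append(cv2.resize(im,(400,300)))
    for nm,zz in ((("stand_a",0),("tip_a",.132)) if k!="C" else (("collar",0),)):
        for r in finder.mark_of("wrist",nm)[:3]: print(k,nm,round(r["conf"],2),np.round(r["at"]),atz(c,r["at"],zz).round(4))
    if k!="C":
      for r in finder.trace("wrist","stand_a")[:2]:
        print("  ext",np.round(r["extent"]),round(r["conf"],2)); data[k]+=(r["region"],)
pickle.dump(data,open("d.pkl","wb"))
save("wr",np.vstack([np.hstack(tiles[:2]),np.hstack(tiles[2:])])) if len(tiles)==4 else save("wr",np.hstack(tiles[:2]))
s=env.observe(); print(s["time"],s["ft_force"])
E
```

```text
[[-0.001 -0.961 -0.277  0.07 ]
 [ 1.    -0.001 -0.001 -0.001]
 [ 0.001 -0.277  0.961 -0.117]
 [ 0.     0.     0.     1.   ]]
L stand_a 0.69 [310. 221.] [0.6042 0.2138 0.    ]
L stand_a 0.65 [120. 259.] [0.6448 0.0164 0.    ]
L tip_a 0.77 [ 48. 315.] [0.6449 0.0205 0.132 ]
L tip_a 0.67 [312. 263.] [0.604  0.2153 0.132 ]
  ext [ 35. 197. 174. 323.] 0.94
  ext [266. 166. 357. 279.] 0.81
M stand_a 0.92 [ 83. 185.] [ 0.6005 -0.2068  0.    ]
M stand_a 0.91 [314. 229.] [0.6444 0.0218 0.    ]
M stand_a 0.78 [509. 190.] [0.6042 0.215  0.    ]
M tip_a 0.84 [312. 269.] [0.6408 0.0196 0.132 ]
M tip_a 0.83 [595. 222.] [0.6055 0.215  0.132 ]
  ext [259. 165. 361. 291.] 0.93
  ext [  2. 123. 123. 250.] 0.71
R stand_a 0.95 [306. 221.] [ 0.6024 -0.2105  0.    ]
R stand_a 0.6 [529. 262.] [0.6451 0.0209 0.    ]
R tip_a 0.85 [306. 264.] [ 0.6022 -0.2093  0.132 ]
R tip_a 0.62 [616. 318.] [0.6439 0.0203 0.132 ]
  ext [264. 162. 358. 279.] 0.89
  ext [483. 202. 627. 328.] 0.66
C collar 0.68 [411. 262.] [0.4765 0.165  0.    ]
C collar 0.66 [312. 242.] [0.4544 0.0612 0.    ]
C collar 0.66 [203. 270.] [ 0.4846 -0.0526  0.    ]
6.7333 [ 0.08267972  0.90233959 -0.23955063]
```

View pics/wr.png

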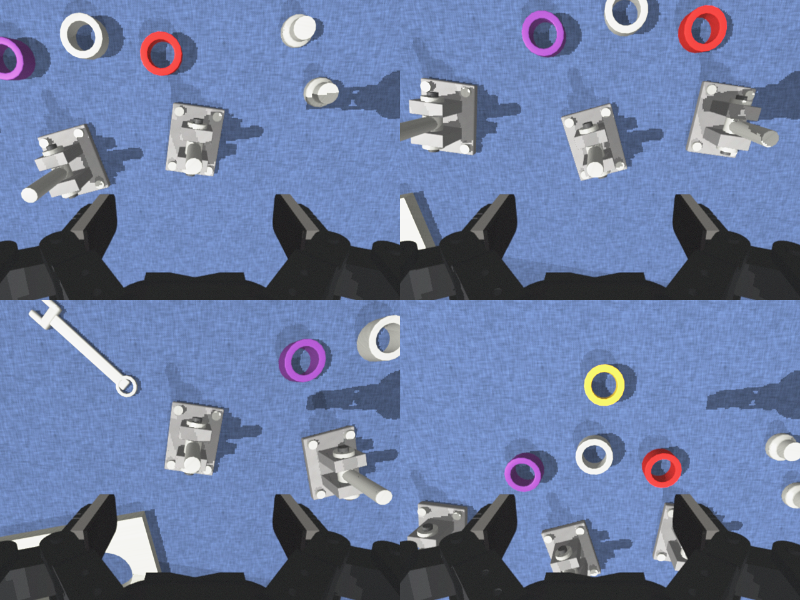

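The wrist tiles show the three stands upright, with the left base corners at about (172,103) to (212,177) in its tile. The plain white-grey ring is at tile-4 (594,456), with purple (523,473), red (661,468) and yellow (604,385) around it. Only the plain one fits "plain steel". I'll confirm it in one crop and compute the stand yaws.

```bash
python3 - <<'E'
from h import *; import pickle
d=pickle.load(open("d.pkl","rb"))
save("crop",cv2.resize(d["C"][1][170:330,140:480],(680,320)))
co={"L":[(172,103),(223,110),(212,177),(166,172)],"M":[(161,117),(213,102),(228,166),(177,181)],"R":[(172,101),(223,108),(213,175),(165,169)]}
for k,v in co.items():
    P=np.array([atz(d[k][0],(2*x,2*y),.012)[:2] for x,y in v])
    a=P[3]-P[0]+P[2]-P[1]; b=P[1]-P[0]+P[2]-P[3]
    print(k,P.mean(0).round(4),"len",np.hypot(*a)/2,np.hypot(*b)/2,"yaw",np.degrees(np.arctan2(a[1],a[0])),np.degrees(np.arctan2(-b[0],b[1])))
E
```

```text
L [0.6677 0.2917] len 0.1495152557261347 0.10076797251771788 yaw -3.8641208437888137 -7.3588341324428885
M [0.702  0.0994] len 0.1461219532343408 0.10923593997085965 yaw 15.564283934074307 17.780339898005025
R [ 0.6607 -0.1286] len 0.14754596294790123 0.10280427971814157 yaw -3.855113864053936 -7.7835655307023135
```

View pics/crop.png

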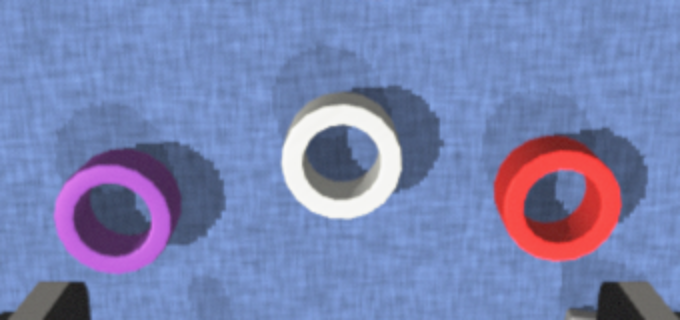

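The crop confirms it: the plain grey-white ring at crop (342,155) lies between purple (118,212) and red (558,198), so it is the collar. Starting with the left stand, I'll push with the lever between the half-open fingers, one finger at a time.

```bash
cat >> h.py <<'E'
def probe(tip,yaw,thr=5.5,zt=.128):
    q=down(yaw); u=np.array([-np.sin(yaw),np.cos(yaw),0]); t=np.array([tip[0],tip[1],0.])
    env.movep(t+[0,0,.2],q); set_gripper(.7)
    env.servo_line(t+[0,0,zt],rate=.12); env.pause(.2); out=[]
    for sgn in (1,-1):
        c=t+[0,0,zt]
        env.servo_line(c+u*sgn*.007,rate=.06); env.pause(.2)
        f0=env.observe()["ft_force"]
        hit=env.servo_line(c+u*sgn*.042,rate=.014,threshold=thr)
        s=env.observe(); p=u@(s["position"]-c)*1e3; f=u@(s["ft_force"]-f0)
        env.pause(.1); s2=env.observe(); out.append(p)
        print(sgn,hit,"disp mm",p.round(2),"F",f.round(2),"after",(u@(s2["ft_force"]-f0)).round(2),(u@(s2["position"]-c)*1e3).round(2),"t",s["time"].__round__(2),"w",round(s["width"],3))
        env.servo_line(s["position"]-u*sgn*.012,rate=.05)
    env.servo_line(t+u*(out[0]+out[1])/2e3*1+[0,0,.2],rate=.15) if abs(out[0]+out[1])<20 else None
    print("span",round(out[0]-out[1],2),"mid",round((out[0]+out[1])/2,2))
E
python3 - <<'E'
from h import *; import pickle
d=pickle.load(open("d.pkl","rb"))
co={"L":[(172,103),(223,110),(212,177),(166,172)],"M":[(161,117),(213,102),(228,166),(177,181)],"R":[(172,101),(223,108),(213,175),(165,169)]}
for k,v in co.items():
    P=np.array([atz(d[k][0],(1.6*x,1.6*y),.012)[:2] for x,y in v]); a=P[3]-P[0]+P[2]-P[1]; b=P[1]-P[0]+P[2]-P[3]
    print(k,P.mean(0).round(4),np.hypot(*a)/2,np.hypot(*b)/2,"yaw",np.degrees(np.arctan2(a[1],a[0])),np.degrees(np.arctan2(-b[0],b[1])))
probe((.604,.2150),np.radians(-6))
E
```

```text
L [0.6071 0.2125] 0.1112503799028266 0.07702990208107766 yaw -6.991796992026378 -7.145586858850207
M [0.641  0.0191] 0.1070077563587265 0.08497229387864756 yaw 13.324548614773613 16.85049267740951
R [ 0.6014 -0.2077] 0.10994243676825867 0.07858249935506978 yaw -6.985901657402136 -7.550909260139288
1 True disp mm 28.47 F -0.93 after -0.83 28.41 t 11.12 w 0.701
-1 True disp mm -28.4 F 3.48 after 2.87 -28.38 t 13.88 w 0.7
span 56.87 mid 0.04
```

```bash
cat > pr.py <<'E'
from h import *
def probe2(tip,yaw,start,zt=.128,step=.0003,thr=4.0,log=True):
    q=down(yaw); u=np.array([-np.sin(yaw),np.cos(yaw),0]); t=np.array([tip[0],tip[1],0.]); c=t+[0,0,zt]
    env.movep(t+[0,0,.2],q)
    if abs(env.observe()["width"]-.7)>.02: set_gripper(.7)
    env.servo_line(c,rate=.12); res=[]
    for sgn in (1,-1):
        env.servo_line(c+u*sgn*start,rate=.06); env.pause(.25)
        f0=np.mean([env.observe()["ft_force"]],axis=0); t0=env.observe()["time"]
        hit=env.servo_line(c+u*sgn*.042,rate=.014,threshold=thr)
        p=env.observe()["position"]; d=sgn*(u@(p-c)); prof=[]
        for i in range(40):
            s=env.observe(); f=-sgn*(u@(s["ft_force"]-f0)); prof.append((round(sgn*float(u@(s["position"]-c))*1e3,2),round(float(f),2)))
            if f>=5 or d>.045: break
            d+=step; env.servo_line(c+u*sgn*d,rate=.014); env.pause(.02)
        s=env.observe(); print(sgn,hit,"n",i,"prof",prof[:4],prof[-6:],"dt",round(s["time"]-t0,2))
        res.append(sgn*prof[-1][0]); env.servo_line(s["position"]-u*sgn*.012,rate=.06)
    print("span",round(res[0]-res[1],2),"mid",round(sum(res)/2,2))
    p=env.observe()["position"]; env.servo_line([p[0],p[1],.2],rate=.15); print("t",env.observe()["time"])
E
python3 -c "
from pr import *
probe2((.604,.215),np.radians(-7),.020)"
```

```text
1 True n 5 prof [(28.39, 0.38), (28.5, 1.82), (28.65, 3.28), (28.74, 4.69)] [(28.39, 0.38), (28.5, 1.82), (28.65, 3.28), (28.74, 4.69), (28.82, 4.91), (28.89, 5.59)] dt 2.14
-1 True n 3 prof [(28.35, 1.41), (28.44, 2.88), (28.58, 4.12), (28.69, 5.85)] [(28.35, 1.41), (28.44, 2.88), (28.58, 4.12), (28.69, 5.85)] dt 1.61
span 57.58 mid 0.1
t 22.8667
```

Left lever: firm stops both ways, with a span of 57.6 mm between finger positions. The middle one is next, for comparison.

```bash
python3 -c "
from pr import *
probe2((.641,.0198),np.radians(15),.012)"
```

```text
1 True n 2 prof [(20.87, 2.09), (20.87, 3.96), (21.01, 5.47)] [(20.87, 2.09), (20.87, 3.96), (21.01, 5.47)] dt 1.48
-1 True n 5 prof [(20.62, -0.53), (20.67, 0.42), (20.78, 1.38), (20.88, 4.3)] [(20.62, -0.53), (20.67, 0.42), (20.78, 1.38), (20.88, 4.3), (20.89, 4.07), (20.93, 6.1)] dt 2.27
span 41.94 mid 0.04
t 30.8417
```

```bash
python3 -c "
from pr import *
probe2((.6022,-.2093),np.radians(-7),.013)"
```

```text
1 True n 2 prof [(23.18, 3.25), (23.24, 3.47), (23.32, 5.13)] [(23.18, 3.25), (23.24, 3.47), (23.32, 5.13)] dt 1.52
-1 True n 3 prof [(18.26, 0.56), (18.35, 1.84), (18.45, 2.98), (18.55, 5.84)] [(18.26, 0.56), (18.35, 1.84), (18.45, 2.98), (18.55, 5.84)] dt 1.58
span 41.87 mid 2.38
t 38.375
```

The left stand is the worn one: 57.6 mm span against 41.9 mm for the other two. Its lever was left at its right-hand stop. Next I'll take the collar.

```bash
python3 - <<'E'
from h import *
yaw=np.radians(-7); q=down(yaw); P=np.array([.4544,.0612,0])
env.movep(P+[0,0,.14],q); set_gripper(.92)
print("hit",env.servo_line(P+[0,0,.027],rate=.1,threshold=12)); set_gripper(.3)
s=env.observe(); print(s["time"],s["position"],s["width"],s["grip_force"])
env.servo_line(P+[0,0,.17],rate=.15)
# approach above the left lever, leaning right: look
env.movep([.604,.10,.24],q); env.pause(.15)
c=cam("wrist"); save("held",optics.get_image("wrist")); s=env.observe()
print(s["time"],s["width"],s["grip_force"],s["ft_force"])
z=s["position"][2]-.027
for r in finder.mark_of("wrist","collar")[:4]: print("collar",round(r["conf"],2),np.round(r["at"]),(q2R(s["eef_rot"]).inv().apply(atz(c,r["at"],z)-s["position"])).round(4))
for r in finder.mark_of("wrist","tip_a")[:4]: print("tip",round(r["conf"],2),np.round(r["at"]),atz(c,r["at"],.131).round(4))
E
```

```text
hit False
41.5417 [0.45501023 0.06120704 0.02815789] 0.6651772814499555 62.183490581810474
43.5583 0.6571551613961165 64.14404578506947 [-0.64053174  0.04971386 -2.27861373]
collar 0.9 [104.  84.] [ 0.0816 -0.0671  0.0272]
tip 0.97 [187. 335.] [0.6443 0.0198 0.131 ]
tip 0.66 [504. 233.] [0.6045 0.2052 0.131 ]
```

View pics/held.png

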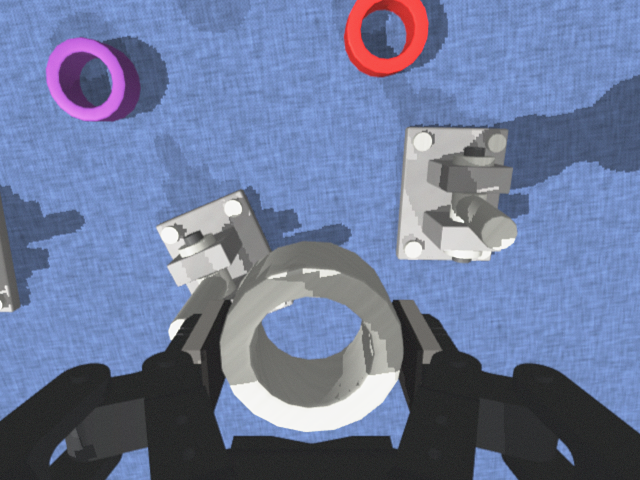

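The collar is held level and centred between the pads (rim centre about (312,345)). The left lever leans right, with its tip at (504,233), i.e. (0.6045, 0.2052), which matches the right-hand stop. Now I'll check the held offset and lower the collar along the lean.

```bash
python3 - <<'E'
from h import *
yaw=np.radians(-7); q=down(yaw); u=np.array([-np.sin(yaw),np.cos(yaw),0])
c=cam("wrist"); s=env.observe(); Rm=q2R(s["eef_rot"])
off=atz(c,(312,347),s["position"][2]+.002)-s["position"]; print("rim centre in tool",Rm.inv().apply(off).round(4))
m=np.array([.605,.2154,0])
env.movep(m-11*u/1e3+[0,0,.24],q)
env.servo_line(m-11*u/1e3+[0,0,.170],rate=.12); env.pause(.2)
print("h1",env.servo_line(m-4.2*u/1e3+[0,0,.0985],rate=.03,threshold=4)); s=env.observe(); print(s["position"],s["ft_force"],s["time"])
E
```

```text
rim centre in tool [ 0.0035 -0.0006 -0.002 ]
h1 False
[0.60457456 0.2112431  0.09863311] [ 0.79762901  0.22508754 -2.29601249] 47.6333
```

```bash
python3 - <<'E'
from h import *
p=env.observe()["position"]; f0=env.observe()["ft_force"]
print("h2",env.servo_line([p[0],p[1],.0915],rate=.008,threshold=4)); env.pause(.1); s=env.observe(); print(s["position"],s["ft_force"]-f0,s["time"])
if .091<s["position"][2]<.097:
    set_gripper(.9); p=s["position"]
    env.servo_line([p[0],p[1],.20],rate=.12); env.movep([.50,.20,.30],down(np.radians(-7))); env.pause(.15)
    save("done_w",optics.get_image("wrist")); c=cam("scene"); im=optics.get_image("scene"); save("done_s",cv2.resize(im[260:380,280:440],(640,480)))
    w=cam("wrist")
    for r in finder.mark_of("scene","collar"): print(np.round(r["at"]),round(r["conf"],2),atz(c,r["at"],.066).round(4))
    print(env.observe()["time"])
E
python3 -c "
import cv2,numpy as np
a=cv2.imread('pics/done_w.png');b=cv2.imread('pics/done_s.png')
cv2.imwrite('pics/done.png',np.hstack([cv2.resize(a,(400,300)),cv2.resize(b,(400,300))]))"
```

```text
h2 True
[0.60451959 0.21123817 0.09423614] [-0.82978068  0.08165422  8.14529912] 48.3167
[372. 290.] 0.8 [0.5152 0.1983 0.066 ]
[308. 241.] 0.8 [ 0.5194 -0.0079  0.066 ]
[381. 240.] 0.68 [0.3893 0.1083 0.066 ]
[348. 318.] 0.62 [0.6015 0.2158 0.066 ]
50.625
```

View pics/done.png

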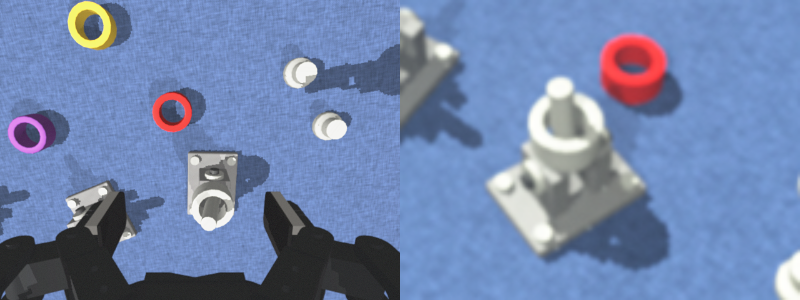

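The collar sits flat around the lever, at (568,130) in the right half of the picture, and it stopped at exactly the expected height. I'll check the lean by number before handing in.

```bash
python3 - <<'E'
from h import *
q=down(np.radians(-7)); u=np.array([.122,.9925]); m=np.array([.605,.2154])
for n in ("wrist","scene","top"):
    c=cam(n); optics.get_image(n)
    for r in finder.mark_of(n,"tip_a")[:3]:
        P=atz(c,r["at"],.131); 
        if P[1]>.1: print(n,round(r["conf"],2),np.round(r["at"]),P.round(4),"along u mm",(u@(P[:2]-m)*1e3).round(1))
print(env.observe()["time"])
E
```

```text
wrist 0.64 [335. 355.] [0.6018 0.2039 0.131 ] along u mm -11.8
scene 0.74 [341. 295.] [0.6081 0.2001 0.131 ] along u mm -14.8
top 0.57 [238. 180.] [0.6029 0.209  0.131 ] along u mm -6.6
50.925
```

```bash
python3 -c "
from bench import env
print(env.finish_job())"
```

```text
the job is handed in; nothing more can be done
None
```

The left-hand stand has the worn hinge; its collar sits flat on the cheeks with the lever still leaning right, and the job was handed in at about 51 s (the left lever was pushed through its left-right pair twice before the others, because the first readings were unclear).

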